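Unclip the vent cover and stand it up to dry

TASK

Unclip the blue vent cover from the white air-freshener unit: squeeze its orange snap tab against the fixed blue rib and lift the cover straight off while the tab is held in. Lay the cover flat, ribs up, on the wooden chopping board and let go; then take it again by its two long sides and stand it on one of its short ends on the wire drying stand, leaning back on the stand's rest with the tab side facing out. Do not wrench the cover, and leave the tin, the garlic and the mug as they are.

Things in the scene. Friction and masses are not known exactly. Their poses are not given: they have to be found in the camera images.
- unit: White air-freshener unit, fixed, 104 x 164 x 45 mm (x, y, z); origin at the centre of its underside, z up. The cover sits on its top face, 45 mm up, round a grey collar 14 mm high; the cover's long side lies along the unit's y. A catch bar in the collar holds the hook of the cover's tab: with the tab pressed in, the cover comes off straight up.
- cover: Blue vent cover, loose, 65 to 115 g: a shallow upside-down tray 60 (x) x 120 (y) x 20 mm (z), walls 3 mm, flat top with two upright ribs in its middle (see cover_grip). Origin at the centre of its underside, z out of the top. Its hook lies inside the tray and does not stick out below.
- cover_centre (a point): Centre of the blue cover's tray: middle of its length and width, 10 mm above its underside (half-way up its side walls); axes as the cover's.
- cover_grip (a point): Midway between the two ribs on the cover, at half their height: 33 mm above the underside, 13 mm above the top face. Fixed blue rib: outer face 17 mm to -y, 30 mm wide along x. Orange snap tab: outer face 17 mm to +y, 26 mm wide. Each is 7 mm thick and rises 26 mm above the top face. Axes as the cover's.
- tab (a joint): Travel of the orange snap tab toward the fixed rib (the cover's -y), in m: 0 at rest, 0.008 at its stop. Sprung: about 4 N to start it, 8.5 N at the stop. Its hook is free of the catch beyond 0.005. It springs back when let go.
- board: Wooden chopping board, fixed, 220 (x) x 340 (y) x 22 mm thick; origin at the centre of its underside. The tin stands on it near its -y end, some 130 mm from its centre; the rest of it is clear.
- stand: Drying stand, fixed: bent steel wires on a wooden foot 120 x 90 x 10 mm that reaches from x = -45 to +75 mm; z up, open front toward -x. A seat 37 mm deep with a 4 mm lip at its front; at right angles to it a rest 112 mm long leaning back 30 degrees (top toward +x). Rest and seat are 40 mm wide, but two cross wires 22 and 104 mm up the rest are 74 mm wide.
- stand_seat (a point): Point on the surface of the stand's seat, below the middle of a cover that stands there, 10 mm out from the plane of the rest, 25 mm above the worktop. The seat slopes down to the back by 30 degrees. Axes as the stand's.
- stand_place (a point): Where the cover's centre (cover_centre) comes when the cover stands on a short end, fully down on the seat, with its underside against the rest: 60 mm from stand_seat along the rest, which points (0.5, 0, 0.866) in the stand's axes; the cover's top then faces (-0.866, 0, 0.5). Axes as the stand's.
- tin_centre (a point): Centre of the low tin with a red and white label that stands on the board, 75 mm across, 58 mm high.
- garlic_centre (a point): Centre of a loose garlic bulb on the worktop, about 56 mm across.
- mug_centre (a point): Centre of a loose white mug, 82 mm across, 91 mm high, with a handle.
There are look-alikes about, which are no part of the job. Of the things that look like the cover, the smaller one is meant. What is shaped like the stand but yellow is not meant.

How it is judged:
By the outcome, as a careful person would: the job done as asked, in the order asked, and still so for the second after the job is handed in, with the robot touching nothing.
It also fails if it takes over 59 s, if anything falls off the work surface, if the arm or the gripper's body presses on something with over 40 N, if the wrist force passes 120 N, or if a joint passes its speed limit or range.

ROBOT

A 6-joint arm with a two-finger parallel gripper is mounted at the origin on a cart in front of the work surface, level with it; the furniture and walls round the work are solid. World frame = base frame: x ahead of the robot, y to its left, z up, the work surface at z = 0. Lengths are in mm, angles in rad, forces in N, time in s.
With the tool pointing down it reaches from about 350 to 875 mm from the base axis. Payload 4.2 kg.
Tool frame: the origin (TCP) lies midway between the tips of the shut fingers; the grasp point (between the pads) lies 19 mm behind it; z points along the fingers, y is the line along which they close (so a half turn about z gives the same grasp; the last joint's range is limited). The gripper opens to 85 mm and grips with 20 to 120 N. Pads are 22 mm wide; open, the fingers measure 114 mm over their backs; the gripper's body (76 mm by 85 mm) begins 54 mm behind the grasp point. The pads swing forward as they close: fully open they stand 13 mm farther back than shut.
Start: joints at [-1.087, 0.385, 0.008, 0, -1.194, -0.259], TCP at [139.337, -609.249, 231.312] pointing down, gripper open.
Joint ranges: [-3.14, 3.14], [-1.21, 2.06], [-1.07, 1.41], [-3.16, 2.05], [-2.99, -0.16], [-3.1, 3.1]. Speed limits (rad/s): [2.79, 2.79, 3.14, 3.14, 3.14, 3.14].

INTERFACE

Orientations are given as a unit quaternion [x, y, z, w].
In Python, from bench import arm gives the robot as it stands. The module is installed in compiled form; this text tells all that it offers.
- The arm moves only by the shell command python3 -m handwheel 'ROWS' [OPENING]. ROWS is JSON, a list of rows, each an object of numbers: "x", "y", "z": the shift along the world's x, y, z each as a share of 20 cm, from -1 to 1; "ax", "ay", "az": the turn, a rotation vector about the world's x, y, z each as a share of 90 degrees, from -1 to 1. In form: [{"x": .., "y": .., "z": .., "ax": .., "ay": .., "az": ..}, ...]. A call has exactly 8 rows; each row shifts and turns the commanded pose from where the row before left it; what a row does not reach is not made up. A row lasts 1/10 s, in which the tool goes at most 50 mm and 8.59 degrees, less where a joint would pass 70% of its speed; a pose out of reach is approached as far as the arm can. A call with a number of a shift or a turn outside -1 to 1 is refused whole. A call with a gripper value outside its range is refused whole. OPENING is the opening, from -1 (shut) to 1 (fully open), set as the call begins (- or left out, the last holds). The fingers move at their own pace and stop on an object; the grip force is fixed at half the most. Time passes only in rows, so rows that do not move let the fingers close, or fill a call up. It gives the time, the measured TCP pose, the force, the opening and the grip force at its end, in the units of the state.
- arm.read_state(): the state, without advancing time (a new reading comes with each control period).
- arm.get_image(name): name is "side" or "top" or "wrist"; returns the picture (480x640x3 uint8, red, green, blue); there is no depth.
- arm.camera_params(name): a dict with "K" (3x3 intrinsics, pixels), "k1" (the pictures are not rectified: a ray, as slopes to the right and down, at radius r is drawn at 1 + k1 r^2 times it, then the intrinsics apply), "position" and "orientation" of the camera in the world. Camera axes: x right, y down, z forward; pixel columns grow to the right and rows downward; lengths in mm; the calibration is good to about 2 mm. A picture is of the moment at which its call begins: read the wrist's pose just before it. camera_params takes no time and is no camera call; for the wrist camera it gives the pose at the moment of the call.
- arm.job_done(): hands the job in; it is judged then, once.
The state is a dict: "clock": time; "joints": joint angles; "joint_vel": joint speeds; "joint_efforts": joint torques, N m; "position": TCP position; "ee_rot": TCP orientation; "contact_force": force on the tool from outside, world axes, zero at the start; "wrist_torque": the same for the moment, N m; "gripper_width": finger opening in mm; "grasp_force": force on a finger pad.
Only numpy, scipy, OpenCV 4.12 (cv2) and the standard library are available. Lean on these libraries where they do the work, as an engineer would, in place of code of your own. Each camera call takes 0.05 s, during which the arm holds its last target. There are 200 camera calls.

## Working session

There is one attempt and no reset: what is moved stays moved. The work goes in short steps, Python scripts to look and compute and a shell command to move; the robot and the scene stay as the last step left them, time stands still between calls to the robot, and variables do not carry over. Pictures are saved under pics/ and viewed, at most 10 in all, crops included, and the job is handed in when it is done.

```bash
mkdir -p pics; cat > h.py <<'E'
import numpy as np,cv2
from scipy.spatial.transform import Rotation as R
from bench import arm
def snap(n,f):
    p=arm.camera_params(n); im=arm.get_image(n)
    cv2.imwrite('pics/'+f+'.png',im[:,:,::-1]); np.save('pics/'+f+'.npy',p,allow_pickle=True); return im,p
def load(f): return cv2.imread('pics/'+f+'.png'),np.load('pics/'+f+'.npy',allow_pickle=True).item()
def rot(p):
    o=np.array(p['orientation'],float); return o if o.shape==(3,3) else R.from_quat(o).as_matrix()
def ray(p,u,v):
    K=np.array(p['K']); d=np.array([p['k1'],0,0,0,0],float)
    q=cv2.undistortPoints(np.array([[[u,v]]],float),K,d)[0,0]
    return np.array(p['position'],float),rot(p)@np.array([q[0],q[1],1])
def onz(p,u,v,z):
    o,d=ray(p,u,v); return o+d*(z-o[2])/d[2]
def proj(p,P):
    Rm=rot(p); r=cv2.projectPoints(np.array(P,float).reshape(-1,3),cv2.Rodrigues(Rm.T)[0],-Rm.T@np.array(p['position'],float),np.array(p['K'],float),np.array([p['k1'],0,0,0,0],float))[0]
    return r.reshape(-1,2)
E
python3 - <<'E'
from h import *
for n in('top','side'):
    im,p=snap(n,n+'0'); print(n,p)
s=arm.read_state(); print(s)
E
```

```text
top {'K': array([[624.02294297,   0.        , 311.985697  ],
       [  0.        , 624.02294297, 243.79836652],
       [  0.        ,   0.        ,   1.        ]]), 'k1': 0.007896647318937055, 'position': array([ 170.54086917, -120.22641925, 1786.17975257]), 'orientation': array([-0.69840704,  0.70974344, -0.060056  ,  0.06989372])}
side {'K': array([[487.12853318,   0.        , 311.65001272],
       [  0.        , 487.12853318, 235.3084974 ],
       [  0.        ,   0.        ,   1.        ]]), 'k1': -0.09393677057931037, 'position': array([ -80.08232643, -639.11308928, 1454.29386993]), 'orientation': array([ 0.88492664, -0.38955715,  0.09611291, -0.23645797])}
{'clock': 0.1, 'joints': array([-1.08738262e+00,  3.85471922e-01,  6.77434689e-03, -4.25527229e-04,
       -1.19401669e+00, -2.58609448e-01]), 'joint_vel': array([ 0.00159656, -0.00219315,  0.00302368,  0.00155508,  0.00056528,
        0.00042928]), 'joint_efforts': array([-3.54077974e-04, -3.93318057e+01,  1.88931048e+01,  4.19793516e+00,
       -2.54348786e-03,  1.04823874e-05]), 'position': array([ 139.22626921, -608.76141493,  230.34169833]), 'ee_rot': array([-1.12087561e-01,  9.93697851e-01,  9.65422363e-04, -1.63373725e-04]), 'contact_force': array([ 0.07236534, -0.84274134, -0.21169545]), 'wrist_torque': array([ 0.04711287,  0.01212711, -0.04764567]), 'grasp_force': 0.0, 'gripper_width': 85.64340447145976}
```

View pics/top0.png

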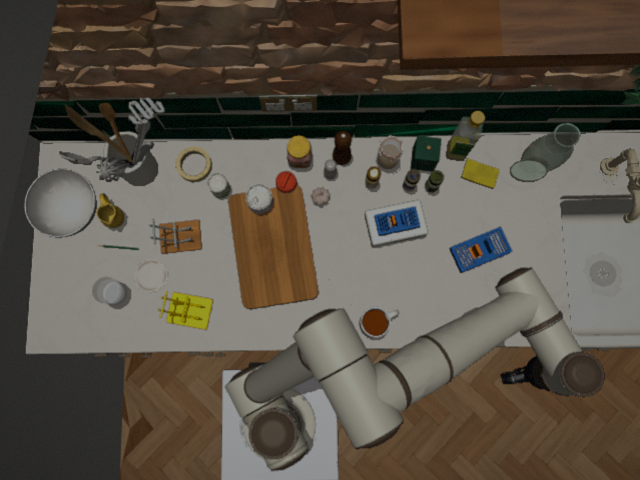

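View pics/side0.png

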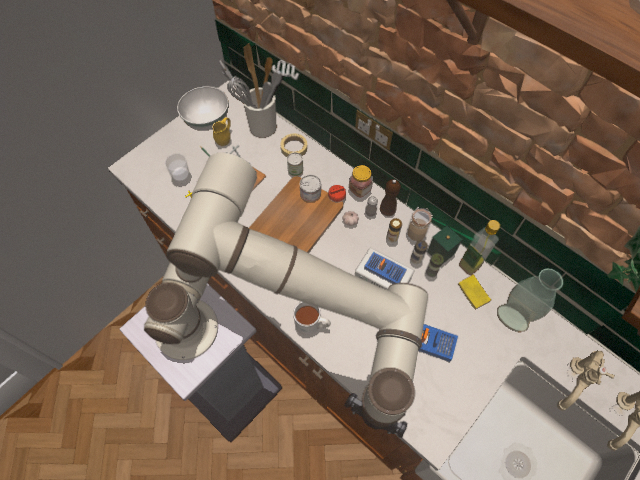

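The top view shows two blue covers. One is on the white unit at (397,221), the other, larger, lies loose at (480,250). There are also two stands, one with a brown wooden foot at (180,236) and one yellow at (188,310). The board is at (273,248), with the tin at (260,198), the garlic at (320,196) and the mug at (375,322). I'll confirm the choices in an enlarged crop.

```bash
python3 - <<'E'
from h import *
im,p=load('top0')
a=cv2.resize(im[190:280,355:515],(800,450),interpolation=cv2.INTER_CUBIC)[:,:]
a=cv2.resize(im[195:275,360:520],(600,300),interpolation=cv2.INTER_CUBIC)
b=cv2.resize(im[205:285,120:280],(600,300),interpolation=cv2.INTER_CUBIC)
cv2.imwrite('pics/c1.png',np.vstack([a,b]))
hsv=cv2.cvtColor(im,cv2.COLOR_BGR2HSV)
def blobs(lo,hi,amin,name,roi):
    m=cv2.inRange(hsv,lo,hi); mm=np.zeros_like(m); x0,y0,x1,y1=roi; mm[y0:y1,x0:x1]=m[y0:y1,x0:x1]
    mm=cv2.morphologyEx(mm,cv2.MORPH_CLOSE,np.ones((3,3)))
    for c in cv2.findContours(mm,0,2)[0]:
        if cv2.contourArea(c)>amin: print(name,cv2.minAreaRect(c),cv2.contourArea(c))
blobs((95,120,60),(125,255,255),30,'blue',(340,180,540,290))
blobs((5,150,120),(25,255,255),4,'orange',(340,180,540,290))
blobs((0,0,140),(180,60,255),300,'white',(0,0,640,480))
blobs((5,60,60),(22,255,255),300,'wood',(120,150,330,330))
for n,u,v,z in(('unit',397,221,65),('stand',180,236,10),('board',273,248,22),('tin',260,198,80),('mug',375,322,91),('garlic',320,196,28)): print(n,onz(p,u,v,z).round())
E
```

```text
blue ((480.7513427734375, 249.16990661621094), (27.219499588012695, 55.36454391479492), 67.7509765625) 1409.0
blue ((396.8316955566406, 220.71463012695312), (20.603694915771484, 41.97566604614258), 77.90524291992188) 800.0
orange ((471.9000244140625, 252.80003356933594), (10.28591251373291, 1.7888542413711548), 63.43495178222656) 10.0
orange ((478.137939453125, 249.15518188476562), (11.161048889160156, 2.2322099208831787), 66.80140686035156) 15.0
orange ((393.4706115722656, 219.3824005126953), (7.276068687438965, 2.1828205585479736), 75.96376037597656) 10.5
white ((279.0, 425.0), (108.0, 114.0), 90.0) 4562.0
white ((361.4662170410156, 402.5472717285156), (74.81005096435547, 19.23538589477539), 62.10273361206055) 1155.5
white ((329.03826904296875, 343.527587890625), (51.082950592041016, 21.85051155090332), 62.35402297973633) 977.0
white ((151.66415405273438, 271.6105041503906), (33.26070785522461, 35.25264358520508), 13.392498016357422) 712.0
white ((71.32191467285156, 208.19180297851562), (28.440998077392578, 32.53744125366211), 69.44395446777344) 684.0
white ((249.78466796875, 193.2769317626953), (29.27219581604004, 36.2181396484375), 82.87498474121094) 408.0
white ((307.7979736328125, 265.8678894042969), (170.25892639160156, 288.1106872558594), 86.3086166381836) 20931.5
wood ((180.0304718017578, 236.27438354492188), (30.147809982299805, 41.3013916015625), 83.6598129272461) 1167.0
wood ((270.8424377441406, 239.26522827148438), (130.97415161132812, 77.1783676147461), 80.90972137451172) 8303.0
wood ((193.0, 165.5), (31.0, 34.0), 90.0) 831.5
unit [ 552. -339.   65.]
stand [531. 286.  10.]
board [489.  14.  22.]
tin [622.  46.  80.]
mug [ 269. -266.   91.]
garlic [ 639. -123.   28.]
```

View pics/c1.png

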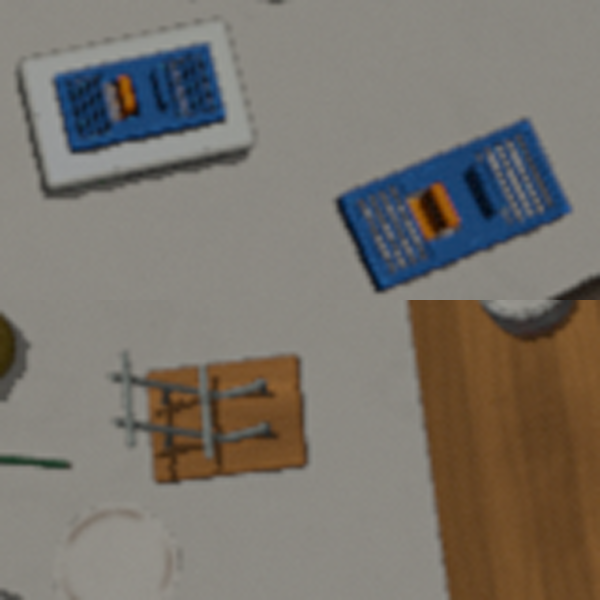

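The crop confirms both choices. The smaller cover, sitting on the white unit at (397,221), is the one meant, and its orange tab is at image left. The right stand is the wooden-footed one at (180,236), with its open front toward image right and its rest top toward image left. Next I work out the headings.

```bash
python3 - <<'E'
from h import *
im,p=load('top0'); hsv=cv2.cvtColor(im,cv2.COLOR_BGR2HSV)
def rect(lo,hi,roi,z,name):
    m=cv2.inRange(hsv,lo,hi); mm=np.zeros_like(m); x0,y0,x1,y1=roi; mm[y0:y1,x0:x1]=m[y0:y1,x0:x1]
    mm=cv2.morphologyEx(mm,cv2.MORPH_CLOSE,np.ones((7,7)))
    c=max(cv2.findContours(mm,0,2)[0],key=cv2.contourArea)
    w=np.array([onz(p,*q[0],z)[:2] for q in c]).astype(np.float32)
    r=cv2.minAreaRect(w); b=cv2.boxPoints(r); e=b[1]-b[0],b[2]-b[1]; l=max(e,key=np.linalg.norm)
    print(name,np.round(r[0]),np.round(r[1]),'long dir deg',np.degrees(np.arctan2(l[1],l[0]))%180)
rect((95,120,60),(125,255,255),(360,195,430,245),65,'cover')
rect((5,60,60),(22,255,255),(150,210,215,265),10,'foot')
rect((5,60,60),(22,255,255),(222,180,322,320),22,'board')
print(onz(p,393.5,219.4,91))
s=R.from_quat(arm.read_state()['ee_rot']).as_matrix(); print(np.degrees(np.arctan2(s[1,1],s[0,1])))
w=arm.camera_params('wrist'); o=arm.read_state(); print(w, s.T@(w['position']-o['position']), s.T@rot(w))
E
```

```text
cover [ 553. -338.] [ 59. 118.] long dir deg 101.28584
foot [531. 286.] [ 90. 120.] long dir deg 95.473114
board [507.  18.] [362. 219.] long dir deg 8.213256
[ 551.2445485  -326.29759677   91.        ]
102.87133679911382
{'K': array([[333.73646308,   0.        , 315.75117858],
       [  0.        , 333.73646308, 238.01194031],
       [  0.        ,   0.        ,   1.        ]]), 'k1': 0.00047200631830455336, 'position': array([  69.18733647, -624.11964926,  371.82809727]), 'orientation': array([0.61728662, 0.77355988, 0.11285264, 0.08846823])} [  71.71560273    0.90636704 -141.47713375] [[-5.13393000e-04 -9.58846974e-01 -2.83922905e-01]
 [ 9.99999744e-01 -6.33845346e-04  3.32371296e-04]
 [-4.98656424e-04 -2.83922662e-01  9.58847054e-01]]
```

```bash
python3 -m handwheel '[{"x":0.13,"y":0.085,"az":-0.0022},{"x":0.13,"y":0.085},{"x":0.13,"y":0.085},{"x":0.13,"y":0.085},{"x":0.13,"y":0.085},{"x":0.13,"y":0.085},{"x":0.13,"y":0.085},{"x":0.13,"y":0.085}]' 1
python3 -m handwheel '[{"x":0.13,"y":0.085},{"x":0.13,"y":0.085},{"x":0.13,"y":0.085},{"x":0.13,"y":0.085},{"x":0.13,"y":0.085},{"x":0.13,"y":0.085},{"x":0.13,"y":0.085,"z":-0.1},{"x":0.13,"y":0.085,"z":-0.1}]'
python3 - <<'E'
from h import *
im,p=snap('wrist','w1'); s=arm.read_state(); print(s['position'])
E
```

```text
[ 139.24055273 -608.84535655  230.47285022]invalid input at $[0]: expected keys x, y, z, ax, ay, az
invalid input at $[0]: expected keys x, y, z, ax, ay, az
```

View pics/w1.png

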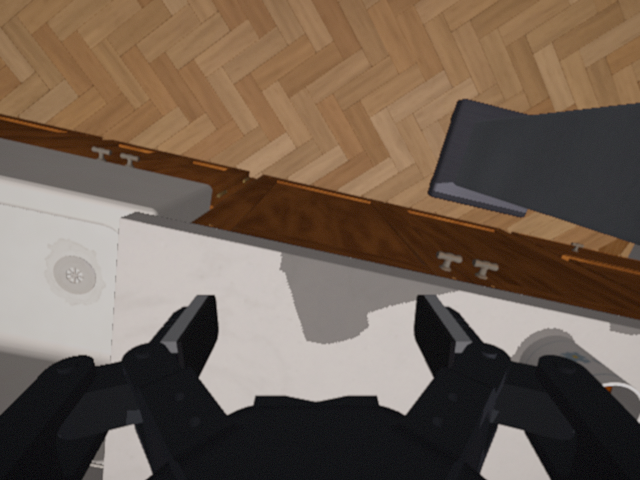

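The rows need all six keys, so the arm hasn't moved, and this wrist picture only shows the worktop edge and the fingers. I'm sending the move again.

```bash
python3 -m handwheel '[{"x":0.13,"y":0.085,"z":0,"ax":0,"ay":0,"az":-0.018},{"x":0.13,"y":0.085,"z":0,"ax":0,"ay":0,"az":0},{"x":0.13,"y":0.085,"z":0,"ax":0,"ay":0,"az":0},{"x":0.13,"y":0.085,"z":0,"ax":0,"ay":0,"az":0},{"x":0.13,"y":0.085,"z":0,"ax":0,"ay":0,"az":0},{"x":0.13,"y":0.085,"z":0,"ax":0,"ay":0,"az":0},{"x":0.13,"y":0.085,"z":0,"ax":0,"ay":0,"az":0},{"x":0.13,"y":0.085,"z":0,"ax":0,"ay":0,"az":0}]' 1
python3 -m handwheel '[{"x":0.13,"y":0.085,"z":0,"ax":0,"ay":0,"az":0},{"x":0.13,"y":0.085,"z":0,"ax":0,"ay":0,"az":0},{"x":0.13,"y":0.085,"z":0,"ax":0,"ay":0,"az":0},{"x":0.13,"y":0.085,"z":0,"ax":0,"ay":0,"az":0},{"x":0.13,"y":0.085,"z":0,"ax":0,"ay":0,"az":0},{"x":0.13,"y":0.085,"z":0,"ax":0,"ay":0,"az":0},{"x":0.13,"y":0.085,"z":0,"ax":0,"ay":0,"az":0},{"x":0.13,"y":0.085,"z":0,"ax":0,"ay":0,"az":0}]'
python3 - <<'E'
from h import *
im,p=snap('wrist','w2'); s=arm.read_state(); print(s['position'],s['clock'])
E
```

```text
clock: 0.95
position: [348.2, -472.3, 231.0]
ee_rot: [-0.098, 0.995, 0.0, -0.0]
contact_force: [1.1, -0.3, 0.5]
gripper_width: 85.3
grasp_force: 0.0
clock: 1.75
position: [556.1, -336.3, 230.9]
ee_rot: [-0.098, 0.995, 0.0, -0.0]
contact_force: [0.2, -0.6, 0.2]
gripper_width: 85.4
grasp_force: 0.0
[ 559.83116502 -334.18616422  230.37338657] 1.8
```

View pics/w2.png

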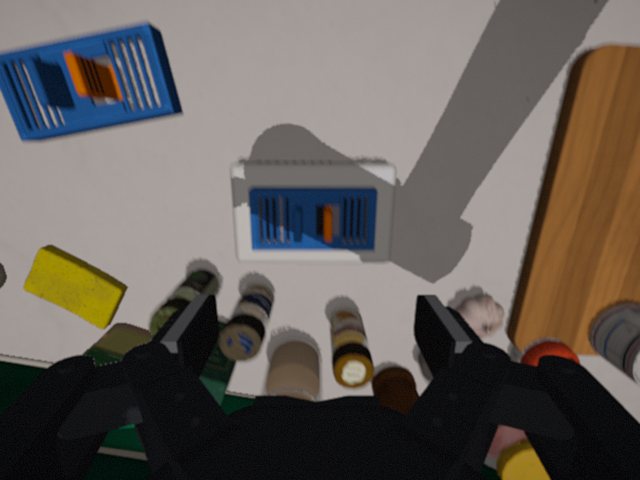

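The wrist view shows the target cover centred at about (313,219), with its orange tab to the right at (327,224) and the edges level. The larger cover is at upper left and the board at right. Now I measure the cover.

```bash
cat >> h.py <<'E'
def wrect(im,p,lo,hi,roi,z,name,k=9):
    hsv=cv2.cvtColor(im,cv2.COLOR_BGR2HSV); m=cv2.inRange(hsv,lo,hi); mm=np.zeros_like(m); x0,y0,x1,y1=roi; mm[y0:y1,x0:x1]=m[y0:y1,x0:x1]
    mm=cv2.morphologyEx(mm,cv2.MORPH_CLOSE,np.ones((k,k)))
    c=max(cv2.findContours(mm,0,2)[0],key=cv2.contourArea)
    w=np.array([onz(p,*q[0],z)[:2] for q in c]).astype(np.float32)
    r=cv2.minAreaRect(w); b=cv2.boxPoints(r); e=b[1]-b[0],b[2]-b[1]; l=max(e,key=np.linalg.norm)
    print(name,cv2.minAreaRect(c)[0],np.round(r[0],1),np.round(r[1],1),'deg',np.degrees(np.arctan2(l[1],l[0]))%180)
E
python3 - <<'E'
from h import *
im,p=load('w2'); 
wrect(im,p,(95,120,40),(125,255,255),(235,170,395,262),65,'cover')
wrect(im,p,(3,150,60),(25,255,255),(300,190,350,250),91,'tab',3)
wrect(im,p,(0,0,120),(180,40,255),(220,150,405,270),45,'unit',15)
s=arm.read_state(); print(s['position']); r=R.from_quat(s['ee_rot']).as_matrix(); print(np.degrees(np.arctan2(r[1,1],r[0,1])))
E
```

```text
cover (313.0, 218.5) [ 557.1 -337.9] [ 57.1 117. ] deg 101.2137
tab (327.0, 223.5) [ 552.6 -325.9] [29.5  7. ] deg 11.97437
unit (312.0, 209.5) [ 555.2 -339.3] [121.1 193.5] deg 101.2092
[ 559.83116502 -334.18616422  230.37338657]
101.46513469198241
```

```bash
python3 -m handwheel '[{"x":0.005,"y":-0.023,"z":-0.1,"ax":0,"ay":0,"az":0},{"x":0,"y":0,"z":-0.1,"ax":0,"ay":0,"az":0},{"x":0,"y":0,"z":-0.1,"ax":0,"ay":0,"az":0},{"x":0,"y":0,"z":-0.1,"ax":0,"ay":0,"az":0},{"x":0,"y":0,"z":-0.1,"ax":0,"ay":0,"az":0},{"x":0,"y":0,"z":-0.05,"ax":0,"ay":0,"az":0},{"x":0,"y":0,"z":-0.05,"ax":0,"ay":0,"az":0},{"x":0,"y":0,"z":0,"ax":0,"ay":0,"az":0}]'
python3 - <<'E'
from h import *
im,p=snap('wrist','w3')
wrect(im,p,(95,120,40),(125,255,255),(150,120,480,400),65,'cover')
wrect(im,p,(3,150,60),(25,255,255),(250,120,450,400),91,'tab',3)
print(p['position'],arm.read_state()['position'])
E
```

```text
clock: 2.6
position: [555.7, -341.6, 110.0]
ee_rot: [-0.098, 0.995, 0.001, -0.001]
contact_force: [-0.3, 0.3, -0.1]
gripper_width: 85.0
grasp_force: 0.0
cover (342.0, 274.0) [ 558.9 -323.8] [40.3  9.7] deg 12.875401
tab (334.621337890625, 261.3946533203125) [ 543.4 -334.4] [52.8 86.6] deg 100.568855
[ 485.4585679  -354.84184187  251.63322822] [ 556.27723057 -341.9446891   111.135627  ]
```

View pics/w3.png

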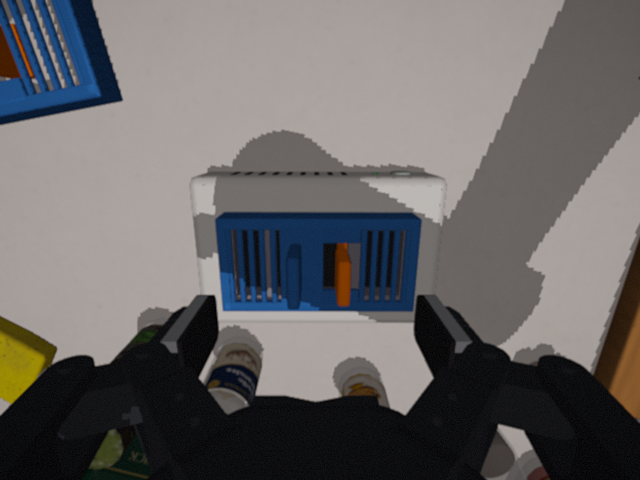

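The cover is squarely under the fingers. The fixed rib is at x≈287–301 and the orange tab at x≈336–351, on rows 245–307. I check the centring with rays at the rib-top height.

```bash
python3 - <<'E'
from h import *
im,p=load('w3'); t=np.array([556.28,-341.94]); yd=np.array([-.197,.980]); xd=np.array([.98,.197])
for n,u,v,z in(('rib outer',288,247,91),('tab outer',351,247,91),('covL',218,280,65),('covR',420,280,65),('front',318,213,65),('back',318,311,65)):
    d=onz(p,u,v,z)[:2]-t; print(n,(d@yd).round(1),(d@xd).round(1))
hsv=cv2.cvtColor(im,cv2.COLOR_BGR2HSV)
for v in (246,255,280,300): 
    r=hsv[v,200:440]; o=np.where((r[:,0]>3)&(r[:,0]<25)&(r[:,1]>150)&(r[:,2]>60))[0]+200; b=np.where((r[:,0]>95)&(r[:,0]<125)&(r[:,1]>120))[0]+200; print(v,o.min() if len(o) else 0,o.max() if len(o) else 0,b.min(),b.max())
E
```

```text
rib outer -12.5 -20.1
tab outer 19.3 -20.0
covL -57.7 9.2
covR 64.6 9.6
front 2.8 -32.0
back 2.8 30.3
246 337 346 218 418
255 336 348 219 417
280 335 350 221 414
300 337 349 223 413
```

```bash
python3 -m handwheel '[{"x":-0.005,"y":-0.002,"z":-0.04,"ax":0,"ay":0,"az":0},{"x":0,"y":0,"z":-0.04,"ax":0,"ay":0,"az":0},{"x":0,"y":0,"z":-0.04,"ax":0,"ay":0,"az":0},{"x":0,"y":0,"z":-0.04,"ax":0,"ay":0,"az":0},{"x":0,"y":0,"z":-0.03,"ax":0,"ay":0,"az":0},{"x":0,"y":0,"z":-0.03,"ax":0,"ay":0,"az":0},{"x":0,"y":0,"z":0,"ax":0,"ay":0,"az":0},{"x":0,"y":0,"z":0,"ax":0,"ay":0,"az":0}]'
python3 -m handwheel '[{"x":0,"y":0,"z":0,"ax":0,"ay":0,"az":0},{"x":0,"y":0,"z":0,"ax":0,"ay":0,"az":0},{"x":0,"y":0,"z":0,"ax":0,"ay":0,"az":0},{"x":0,"y":0,"z":0,"ax":0,"ay":0,"az":0},{"x":0,"y":0,"z":0,"ax":0,"ay":0,"az":0},{"x":0,"y":0,"z":0,"ax":0,"ay":0,"az":0},{"x":0,"y":0,"z":0,"ax":0,"ay":0,"az":0},{"x":0,"y":0,"z":0,"ax":0,"ay":0,"az":0}]' -1
```

```text
clock: 3.45
position: [555.4, -342.4, 67.2]
ee_rot: [-0.098, 0.995, -0.0, -0.0]
contact_force: [1.1, 0.1, 0.8]
gripper_width: 85.4
grasp_force: 0.0
clock: 4.25
position: [556.0, -343.2, 69.4]
ee_rot: [-0.098, 0.995, -0.001, 0.001]
contact_force: [-1.1, -1.4, 5.8]
gripper_width: 23.6
grasp_force: 58.7
```

```bash
python3 -m handwheel '[{"x":0,"y":0,"z":0.01,"ax":0,"ay":0,"az":0},{"x":0,"y":0,"z":0.01,"ax":0,"ay":0,"az":0},{"x":0,"y":0,"z":0.01,"ax":0,"ay":0,"az":0},{"x":0,"y":0,"z":0,"ax":0,"ay":0,"az":0},{"x":0,"y":0,"z":0,"ax":0,"ay":0,"az":0},{"x":0,"y":0,"z":0,"ax":0,"ay":0,"az":0},{"x":0,"y":0,"z":0,"ax":0,"ay":0,"az":0},{"x":0,"y":0,"z":0,"ax":0,"ay":0,"az":0}]'
```

```text
clock: 5.05
position: [555.5, -342.9, 73.2]
ee_rot: [-0.098, 0.995, -0.001, 0.0]
contact_force: [1.6, -5.0, -1.9]
gripper_width: 23.6
grasp_force: 58.9
```

```bash
python3 -m handwheel '[{"x":0,"y":0,"z":0.02,"ax":0,"ay":0,"az":0},{"x":0,"y":0,"z":0.02,"ax":0,"ay":0,"az":0},{"x":0,"y":0,"z":0.02,"ax":0,"ay":0,"az":0},{"x":0,"y":0,"z":0.03,"ax":0,"ay":0,"az":0},{"x":0,"y":0,"z":0.03,"ax":0,"ay":0,"az":0},{"x":0,"y":0,"z":0.05,"ax":0,"ay":0,"az":0},{"x":0,"y":0,"z":0.1,"ax":0,"ay":0,"az":0},{"x":0,"y":0,"z":0.1,"ax":0,"ay":0,"az":0}]'
python3 - <<'E'
from h import *
im,p=snap('wrist','w4'); print(arm.read_state()['position'])
E
```

```text
clock: 5.85
position: [555.2, -341.9, 148.3]
ee_rot: [-0.098, 0.995, 0.0, -0.0]
contact_force: [0.2, -0.3, -0.5]
gripper_width: 22.7
grasp_force: 59.0
[ 557.24019626 -343.12757033  152.90933002]
```

View pics/w4.png

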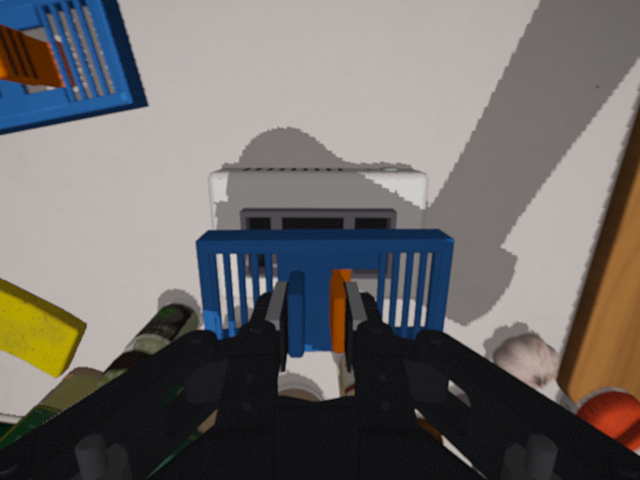

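The cover is off the unit. It sits level between the pads (rib at x≈295, tab at x≈340) and the bare grey collar shows below it. I carry it over the board.

```bash
python3 -m handwheel '[{"x":-0.03,"y":0.11,"z":0,"ax":0,"ay":0,"az":-0.004},{"x":-0.03,"y":0.11,"z":0,"ax":0,"ay":0,"az":-0.004},{"x":-0.03,"y":0.11,"z":0,"ax":0,"ay":0,"az":-0.004},{"x":-0.03,"y":0.11,"z":0,"ax":0,"ay":0,"az":-0.004},{"x":-0.03,"y":0.11,"z":0,"ax":0,"ay":0,"az":-0.004},{"x":-0.03,"y":0.11,"z":0,"ax":0,"ay":0,"az":-0.004},{"x":-0.03,"y":0.11,"z":0,"ax":0,"ay":0,"az":-0.004},{"x":-0.03,"y":0.11,"z":0,"ax":0,"ay":0,"az":-0.004}]'
python3 -m handwheel '[{"x":-0.03,"y":0.11,"z":0,"ax":0,"ay":0,"az":-0.004},{"x":-0.03,"y":0.11,"z":0,"ax":0,"ay":0,"az":-0.004},{"x":-0.03,"y":0.11,"z":0,"ax":0,"ay":0,"az":-0.004},{"x":-0.03,"y":0.11,"z":0,"ax":0,"ay":0,"az":-0.004},{"x":-0.03,"y":0.11,"z":0,"ax":0,"ay":0,"az":-0.004},{"x":-0.03,"y":0.11,"z":0,"ax":0,"ay":0,"az":-0.004},{"x":-0.03,"y":0.11,"z":0,"ax":0,"ay":0,"az":-0.004},{"x":-0.03,"y":0.11,"z":0,"ax":0,"ay":0,"az":-0.004}]'
python3 -m handwheel '[{"x":0,"y":0,"z":-0.1,"ax":0,"ay":0,"az":0},{"x":0,"y":0,"z":-0.1,"ax":0,"ay":0,"az":0},{"x":0,"y":0,"z":-0.1,"ax":0,"ay":0,"az":0},{"x":0,"y":0,"z":-0.05,"ax":0,"ay":0,"az":0},{"x":0,"y":0,"z":-0.05,"ax":0,"ay":0,"az":0},{"x":0,"y":0,"z":0,"ax":0,"ay":0,"az":0},{"x":0,"y":0,"z":0,"ax":0,"ay":0,"az":0},{"x":0,"y":0,"z":0,"ax":0,"ay":0,"az":0}]'
```

```text
clock: 6.7
position: [507.0, -165.2, 147.7]
ee_rot: [-0.073, 0.997, 0.0, 0.0]
contact_force: [0.2, -0.5, -0.6]
gripper_width: 23.2
grasp_force: 59.0
clock: 7.5
position: [459.0, 10.8, 147.8]
ee_rot: [-0.048, 0.999, 0.0, 0.0]
contact_force: [0.6, 0.8, -0.2]
gripper_width: 23.3
grasp_force: 59.0
clock: 8.3
position: [460.0, 9.9, 68.0]
ee_rot: [-0.048, 0.999, 0.0, 0.001]
contact_force: [0.4, -0.1, -1.0]
gripper_width: 23.2
grasp_force: 59.0
```

```bash
python3 -m handwheel '[{"x":0,"y":0,"z":-0.04,"ax":0,"ay":0,"az":0},{"x":0,"y":0,"z":-0.03,"ax":0,"ay":0,"az":0},{"x":0,"y":0,"z":-0.02,"ax":0,"ay":0,"az":0},{"x":0,"y":0,"z":-0.005,"ax":0,"ay":0,"az":0},{"x":0,"y":0,"z":-0.005,"ax":0,"ay":0,"az":0},{"x":0,"y":0,"z":0,"ax":0,"ay":0,"az":0},{"x":0,"y":0,"z":0,"ax":0,"ay":0,"az":0},{"x":0,"y":0,"z":0,"ax":0,"ay":0,"az":0}]'
python3 -m handwheel '[{"x":0,"y":0,"z":-0.003,"ax":0,"ay":0,"az":0},{"x":0,"y":0,"z":-0.003,"ax":0,"ay":0,"az":0},{"x":0,"y":0,"z":-0.003,"ax":0,"ay":0,"az":0},{"x":0,"y":0,"z":-0.003,"ax":0,"ay":0,"az":0},{"x":0,"y":0,"z":0,"ax":0,"ay":0,"az":0},{"x":0,"y":0,"z":0,"ax":0,"ay":0,"az":0},{"x":0,"y":0,"z":0,"ax":0,"ay":0,"az":0},{"x":0,"y":0,"z":0,"ax":0,"ay":0,"az":0}]'
```

```text
clock: 9.1
position: [459.5, 9.8, 47.5]
ee_rot: [-0.048, 0.999, 0.0, 0.0]
contact_force: [-0.7, -0.6, -1.9]
gripper_width: 23.1
grasp_force: 59.0
clock: 9.9
position: [459.7, 9.6, 46.0]
ee_rot: [-0.048, 0.999, -0.0, 0.0]
contact_force: [-2.6, -1.3, 7.6]
gripper_width: 23.1
grasp_force: 65.0
```

```bash
python3 -m handwheel '[{"x":0,"y":0,"z":0,"ax":0,"ay":0,"az":0},{"x":0,"y":0,"z":0,"ax":0,"ay":0,"az":0},{"x":0,"y":0,"z":0,"ax":0,"ay":0,"az":0},{"x":0,"y":0,"z":0,"ax":0,"ay":0,"az":0},{"x":0,"y":0,"z":0,"ax":0,"ay":0,"az":0},{"x":0,"y":0,"z":0,"ax":0,"ay":0,"az":0},{"x":0,"y":0,"z":0,"ax":0,"ay":0,"az":0},{"x":0,"y":0,"z":0,"ax":0,"ay":0,"az":0}]' 1
python3 -m handwheel '[{"x":0,"y":0,"z":0.05,"ax":0,"ay":0,"az":0},{"x":0,"y":0,"z":0.1,"ax":0,"ay":0,"az":0},{"x":0,"y":0,"z":0.15,"ax":0,"ay":0,"az":0},{"x":0,"y":0,"z":0.15,"ax":0,"ay":0,"az":0},{"x":0,"y":0,"z":0.15,"ax":0,"ay":0,"az":0},{"x":0,"y":0,"z":0.1,"ax":0,"ay":0,"az":0},{"x":0,"y":0,"z":0,"ax":0,"ay":0,"az":0},{"x":0,"y":0,"z":0,"ax":0,"ay":0,"az":0}]'
python3 - <<'E'
from h import *
im,p=snap('wrist','w5'); s=arm.read_state(); print(s['position'],s['joints'].round(2))
wrect(im,p,(95,120,40),(125,255,255),(120,100,520,290),42,'cover',15)
wrect(im,p,(3,200,90),(12,255,255),(290,180,360,260),68,'tab',3)
E
```

```text
clock: 10.7
position: [459.3, 9.7, 44.9]
ee_rot: [-0.048, 0.999, -0.0, -0.0]
contact_force: [-0.5, 0.1, -0.3]
gripper_width: 85.7
grasp_force: 0.0
clock: 11.5
position: [459.1, 9.8, 185.4]
ee_rot: [-0.048, 0.999, 0.0, 0.001]
contact_force: [-0.4, 0.3, -0.8]
gripper_width: 85.5
grasp_force: 0.0
[458.6474069    9.6161359  184.60896502] [ 0.38  0.14 -0.45 -0.   -0.97 -1.85]
cover (310.5, 194.5) [439.6   8.6] [163.8 208.6] deg 95.462105Traceback (most recent call last):
  File "<stdin>", line 4, in <module>
  File "h.py", line 22, in wrect
    c=max(cv2.findContours(mm,0,2)[0],key=cv2.contourArea)
ValueError: max() iterable argument is empty
```

View pics/w5.png

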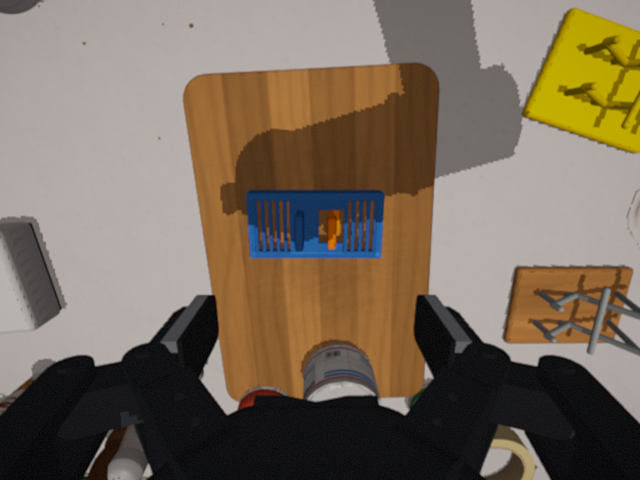

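The cover lies flat on the board with its ribs up: top edge from (248,191) to (383,191), bottom edge at row 258, tab at (332,228). The wooden stand is at right (570,305). I measure the cover, and also the stand's rest from its cross wires.

```bash
python3 - <<'E'
from h import *
im,p=load('w5'); it,pt=load('top0')
hsv=cv2.cvtColor(im,cv2.COLOR_BGR2HSV); m=cv2.inRange(hsv,(95,120,40),(125,255,255)); m[:150]=0;m[300:]=0;m[:,:230]=0;m[:,400:]=0
m=cv2.morphologyEx(m,cv2.MORPH_CLOSE,np.ones((15,15)))
ys,xs=np.where(m); print(xs.min(),xs.max(),ys.min(),ys.max())
for v in(205,225,245): 
    r=np.where(m[v])[0]; print('ends z42',v,onz(p,r[0],v,42).round(1)[:2],onz(p,r[-1]+1,v,42).round(1)[:2])
for u in(265,315,370):
    r=np.where(m[:,u])[0]; print('near z22',onz(p,u,r[0],22)[:2].round(1),'far z42',onz(p,u,r[-1]+1,42)[:2].round(1))
print('tab',onz(p,332,212,68).round(1))
# stand
ex=np.array([np.cos(np.radians(95.5)),np.sin(np.radians(95.5))]); ey=np.array([-ex[1],ex[0]])
O=np.array([531,286])-15*ex
for n,u,v,z in(('low',175.2,234.6,39),('up',154.7,230.9,110)):
    d=onz(pt,u,v,z)[:2]-O; print(n,'stand xy',(d@ex).round(1),(d@ey).round(1))
# foot from wrist view
for n,u,v in(('fl',517,267),('bl',506,342),('fr',631,267)):
    d=onz(p,u,v,10)[:2]-O; print(n,'stand xy',(d@ex).round(1),(d@ey).round(1))
hh=cv2.resize(it[215:260,145:210],(780,540),interpolation=cv2.INTER_CUBIC); 
w=cv2.resize(im[255:365,495:640],(790,600),interpolation=cv2.INTER_CUBIC); cv2.imwrite('pics/c2.png',w); 
E
```

```text
247 383 191 257
ends z42 205 [447.6 -49.9] [436.4  67.2]
ends z42 225 [465.3 -47.5] [454.2  69.1]
ends z42 245 [483.7 -45.9] [472.6  71. ]
near z22 [437.3 -37.7] far z42 [494.8 -31.8]
near z22 [432.9   7.8] far z42 [490.5  13.3]
near z22 [428.1  57.9] far z42 [485.8  62.9]
tab [441.3  22.1  68. ]
low stand xy 22.3 0.6
up stand xy 62.5 -0.0
fl stand xy -47.2 44.9
bl stand xy -44.2 -42.8
fr stand xy 68.9 44.7
```

```bash
python3 -m handwheel '[{"x":0,"y":0.005,"z":0,"ax":0,"ay":0,"az":0.08},{"x":0,"y":0,"z":0,"ax":0,"ay":0,"az":0.09},{"x":0,"y":0,"z":0,"ax":0,"ay":0,"az":0.09},{"x":0,"y":0,"z":0,"ax":0,"ay":0,"az":0.09},{"x":0,"y":0,"z":0,"ax":0,"ay":0,"az":0.09},{"x":0,"y":0,"z":0,"ax":0,"ay":0,"az":0.09},{"x":0,"y":0,"z":0,"ax":0,"ay":0,"az":0.09},{"x":0,"y":0,"z":0,"ax":0,"ay":0,"az":0.09}]'
python3 -m handwheel '[{"x":0.005,"y":0.005,"z":-0.1,"ax":0,"ay":0,"az":0.09},{"x":0,"y":0,"z":-0.1,"ax":0,"ay":0,"az":0.09},{"x":0,"y":0,"z":-0.1,"ax":0,"ay":0,"az":0.09},{"x":0,"y":0,"z":-0.1,"ax":0,"ay":0,"az":0.02},{"x":0,"y":0,"z":-0.1,"ax":0,"ay":0,"az":0},{"x":0,"y":0,"z":0,"ax":0,"ay":0,"az":0},{"x":0,"y":0,"z":0,"ax":0,"ay":0,"az":0},{"x":0,"y":0,"z":0,"ax":0,"ay":0,"az":0}]'
python3 - <<'E'
from h import *
im,p=snap('wrist','w6'); s=arm.read_state(); r=R.from_quat(s['ee_rot']).as_matrix(); t=s['position']; print(t,s['joints'].round(2),np.degrees(np.arctan2(r[1,1],r[0,1])))
hsv=cv2.cvtColor(im,cv2.COLOR_BGR2HSV); m=cv2.inRange(hsv,(95,120,40),(125,255,255)); n,l,st,_=cv2.connectedComponentsWithStats(m)
k=1+np.argmax(st[1:,4]); print(st[k])
m=(l==k).astype(np.uint8)
for v in np.linspace(st[k][1]+20,st[k][1]+st[k][3]-30,5).astype(int):
    q=np.where(m[v])[0]
    a=onz(p,q[0],v,42);b=onz(p,q[-1]+1,v,42); print(v,q[0],q[-1],'tool y',((a-t)@r[:,1]).round(1),((b-t)@r[:,1]).round(1),'mid world',((a+b)/2)[:2].round(1))
E
```

```text
clock: 12.35
position: [458.5, 10.5, 183.5]
ee_rot: [-0.572, 0.821, 0.001, -0.002]
contact_force: [0.0, -0.9, 0.4]
gripper_width: 85.5
grasp_force: 0.0
clock: 13.15
position: [460.9, 11.9, 85.5]
ee_rot: [0.74, -0.672, 0.0, -0.0]
contact_force: [0.3, -1.0, 1.3]
gripper_width: 85.6
grasp_force: 0.0
[460.97316232  11.95666638  85.74389462] [ 0.38  0.28 -0.58  0.   -0.71 -0.28] -174.48877508151526
[     0     59    535    335 116471]
79 120 532 tool y -99.4 109.7 mid world [465.6 -88.5]
150 3 527 tool y -168.0 113.5 mid world [494.5 -50.8]
221 0 517 tool y -180.2 114.9 mid world [496.1 -11.3]
292 119 508 tool y -119.9 117.0 mid world [460.8  29.8]
364 94 426 tool y -144.8 72.1 mid world [490.6  84.3]
```

```bash
python3 - <<'E'
from h import *
im,p=load('w6'); t=np.array([460.97,11.96,85.7]); y=np.array([np.cos(np.radians(185.5)),np.sin(np.radians(185.5)),0]); x=np.array([y[1],-y[0],0])
hsv=cv2.cvtColor(im,cv2.COLOR_BGR2HSV); m=cv2.inRange(hsv,(100,180,60),(122,255,255)); n,l,st,_=cv2.connectedComponentsWithStats(m)
k=1+np.argmax(st[1:,4]); print(st[k]); m=(l==k)
for v in np.linspace(st[k][1]+15,st[k][1]+st[k][3]-15,7).astype(int):
    q=np.where(m[v])[0]; a=onz(p,q[0],v,42);b=onz(p,q[-1]+1,v,42)
    print(v,q[0],q[-1],'tool y',((a-t)@y).round(1),((b-t)@y).round(1),'x',((a-t)@x).round(1))
E
```

```text
[  263   158   106   189 11538]
173 263 368 tool y -29.2 28.7 x -53.5
199 265 366 tool y -28.7 28.3 x -39.2
226 266 365 tool y -28.8 28.4 x -23.6
252 267 364 tool y -28.9 28.5 x -7.9
279 268 363 tool y -29.0 28.6 x 9.2
305 269 362 tool y -29.1 28.7 x 26.5
332 271 360 tool y -28.6 28.2 x 45.4
```

```bash
python3 -m handwheel '[{"x":0,"y":-0.005,"z":-0.08,"ax":0,"ay":0,"az":0},{"x":0,"y":0,"z":-0.08,"ax":0,"ay":0,"az":0},{"x":0,"y":0,"z":-0.06,"ax":0,"ay":0,"az":0},{"x":0,"y":0,"z":-0.05,"ax":0,"ay":0,"az":0},{"x":0,"y":0,"z":-0.04,"ax":0,"ay":0,"az":0},{"x":0,"y":0,"z":-0.025,"ax":0,"ay":0,"az":0},{"x":0,"y":0,"z":0,"ax":0,"ay":0,"az":0},{"x":0,"y":0,"z":0,"ax":0,"ay":0,"az":0}]'
python3 -m handwheel '[{"x":0,"y":0,"z":0,"ax":0,"ay":0,"az":0},{"x":0,"y":0,"z":0,"ax":0,"ay":0,"az":0},{"x":0,"y":0,"z":0,"ax":0,"ay":0,"az":0},{"x":0,"y":0,"z":0,"ax":0,"ay":0,"az":0},{"x":0,"y":0,"z":0,"ax":0,"ay":0,"az":0},{"x":0,"y":0,"z":0,"ax":0,"ay":0,"az":0},{"x":0,"y":0,"z":0,"ax":0,"ay":0,"az":0},{"x":0,"y":0,"z":0,"ax":0,"ay":0,"az":0}]' -1
```

```text
clock: 14.0
position: [460.6, 10.8, 18.2]
ee_rot: [0.74, -0.672, 0.0, -0.0]
contact_force: [-0.4, 0.2, -0.1]
gripper_width: 85.1
grasp_force: 0.0
clock: 14.8
position: [460.8, 10.9, 18.7]
ee_rot: [0.74, -0.672, 0.0, -0.0]
contact_force: [-1.2, -0.4, 5.9]
gripper_width: 58.6
grasp_force: 65.0
```

```bash
python3 -m handwheel '[{"x":0,"y":0,"z":0.03,"ax":0,"ay":0,"az":0},{"x":0,"y":0,"z":0.08,"ax":0,"ay":0,"az":0},{"x":0,"y":0,"z":0.15,"ax":0,"ay":0,"az":0},{"x":0,"y":0,"z":0.15,"ax":0,"ay":0,"az":0},{"x":0,"y":0,"z":0.15,"ax":0,"ay":0,"az":0},{"x":0,"y":0,"z":0.15,"ax":0,"ay":0,"az":0},{"x":0,"y":0,"z":0.15,"ax":0,"ay":0,"az":0},{"x":0,"y":0,"z":0.14,"ax":0,"ay":0,"az":0}]'
python3 -m handwheel '[{"x":0.04,"y":0.05,"z":0,"ax":0.083,"ay":0.008,"az":0},{"x":0.04,"y":0.05,"z":0,"ax":0.083,"ay":0.008,"az":0},{"x":0.04,"y":0.05,"z":0,"ax":0.083,"ay":0.008,"az":0},{"x":0.04,"y":0.05,"z":0,"ax":0.083,"ay":0.008,"az":0},{"x":0.04,"y":0.05,"z":0,"ax":0.083,"ay":0.008,"az":0},{"x":0.04,"y":0.05,"z":0,"ax":0.083,"ay":0.008,"az":0},{"x":0.04,"y":0.05,"z":0,"ax":0.083,"ay":0.008,"az":0},{"x":0.04,"y":0.05,"z":0,"ax":0.083,"ay":0.008,"az":0}]'
python3 - <<'E'
from h import *
s=arm.read_state(); r=R.from_quat(s['ee_rot']).as_matrix(); print(s['position'],s['joints'].round(2),r.round(3))
E
```

```text
clock: 15.6
position: [459.8, 10.7, 219.5]
ee_rot: [0.74, -0.672, -0.0, -0.0]
contact_force: [0.9, -0.1, -0.8]
gripper_width: 58.8
grasp_force: 64.6
clock: 16.4
position: [525.1, 90.4, 218.6]
ee_rot: [0.64, -0.581, -0.371, -0.339]
contact_force: [0.0, 0.9, -1.9]
gripper_width: 58.8
grasp_force: 64.6
[525.05213557  90.44660075 218.62221212] [-0.15  0.45  0.   -1.01 -1.54  0.5 ] [[ 0.049 -0.995 -0.082]
 [-0.493 -0.095  0.865]
 [-0.869 -0.002 -0.495]]
```

```bash
python3 -m handwheel '[{"x":0.003,"y":0.13,"z":-0.07,"ax":0,"ay":0,"az":0},{"x":0.003,"y":0.13,"z":-0.07,"ax":0,"ay":0,"az":0},{"x":0.003,"y":0.13,"z":-0.07,"ax":0,"ay":0,"az":0},{"x":0.003,"y":0.13,"z":-0.07,"ax":0,"ay":0,"az":0},{"x":0.003,"y":0.13,"z":-0.07,"ax":0,"ay":0,"az":0},{"x":0.003,"y":0.13,"z":-0.07,"ax":0,"ay":0,"az":0},{"x":0.003,"y":0.13,"z":-0.07,"ax":0,"ay":0,"az":0},{"x":0,"y":0,"z":0,"ax":0,"ay":0,"az":0}]'
python3 - <<'E'
from h import *
s=arm.read_state(); print(s['position'],s['joints'].round(2))
a,_=snap('top','t2'); b,_=snap('side','s2'); c,_=snap('wrist','w7')
a=cv2.resize(a[190:290,100:260],(480,300),interpolation=cv2.INTER_CUBIC)
b=cv2.resize(b[90:250,130:290],(300,300),interpolation=cv2.INTER_CUBIC)
c=cv2.resize(c,(400,300))
o=np.zeros((600,780,3),np.uint8); o[:300,:480]=a;o[:300,480:]=b;o[300:,:400]=c
cv2.imwrite('pics/m2.png',o[:,:,::-1])
E
```

```text
clock: 17.2
position: [526.8, 275.2, 118.0]
ee_rot: [0.641, -0.582, -0.372, -0.335]
contact_force: [0.2, -0.1, -0.9]
gripper_width: 59.2
grasp_force: 64.7
[526.8091507  275.19770304 118.04504225] [ 0.15  0.56 -0.08 -1.16 -1.23  0.56]
```

View pics/m2.png

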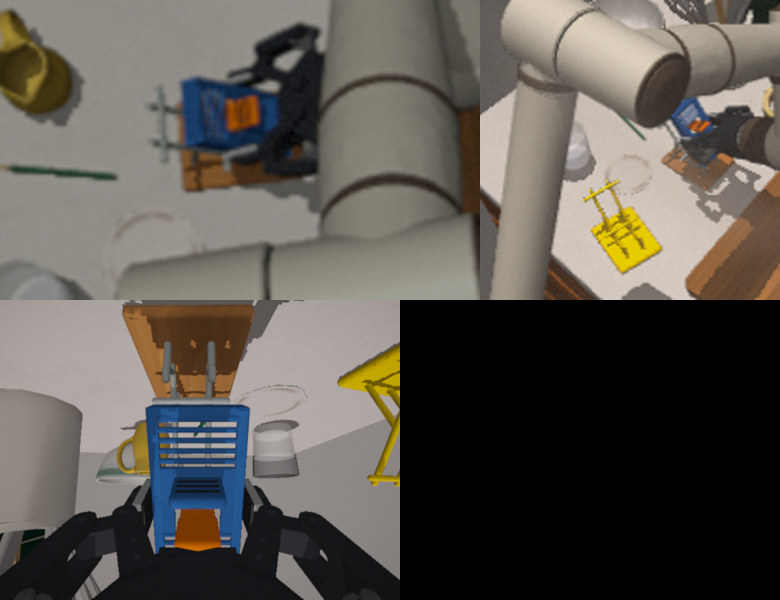

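The picture shows the cover held tilted with the tab side facing out, in front of the wooden stand. The stand's wires, at about x 168 and 211 in the wrist panel, are some 5 mm toward +x, which matches the computed offset. I move in toward the rest.

```bash
python3 -m handwheel '[{"x":0.005,"y":0.04,"z":-0.018,"ax":0,"ay":0,"az":0},{"x":0.005,"y":0.04,"z":-0.018,"ax":0,"ay":0,"az":0},{"x":0.005,"y":0.04,"z":-0.019,"ax":0,"ay":0,"az":0},{"x":-0.0025,"y":0.025,"z":-0.022,"ax":0,"ay":0,"az":0},{"x":-0.0025,"y":0.025,"z":-0.022,"ax":0,"ay":0,"az":0},{"x":-0.0025,"y":0.025,"z":-0.022,"ax":0,"ay":0,"az":0},{"x":-0.0025,"y":0.025,"z":-0.022,"ax":0,"ay":0,"az":0},{"x":0,"y":0,"z":0,"ax":0,"ay":0,"az":0}]'
python3 - <<'E'
from h import *
s=arm.read_state(); t=s['position'];print(t,s['joints'].round(2),s['contact_force'].round(1))
im,p=snap('wrist','w8')
ex=np.array([np.cos(np.radians(95.5)),np.sin(np.radians(95.5)),0]); O=np.array([532.4,271.1,0]); d=t-O
print('stand x,y,z',d@ex,d@np.array([-ex[1],ex[0],0]),d[2])
E
```

```text
clock: 18.15
position: [529.0, 317.3, 90.4]
ee_rot: [0.641, -0.582, -0.371, -0.336]
contact_force: [-0.6, 0.2, -1.0]
gripper_width: 58.6
grasp_force: 64.8
[528.96143928 317.29327814  90.44400858] [ 0.21  0.61 -0.08 -1.21 -1.17  0.58] [-0.6  0.2 -1. ]
stand x,y,z 46.3101848944819 -1.0046992363955105 90.44400857845612
```

```bash
python3 -m handwheel '[{"x":-0.001,"y":-0.0045,"z":-0.016,"ax":0,"ay":0,"az":0},{"x":-0.001,"y":-0.0045,"z":-0.016,"ax":0,"ay":0,"az":0},{"x":-0.001,"y":-0.0045,"z":-0.016,"ax":0,"ay":0,"az":0},{"x":0,"y":-0.0045,"z":-0.016,"ax":0,"ay":0,"az":0},{"x":0,"y":-0.0045,"z":-0.016,"ax":0,"ay":0,"az":0},{"x":0,"y":0,"z":0,"ax":0,"ay":0,"az":0},{"x":0,"y":0,"z":0,"ax":0,"ay":0,"az":0},{"x":0,"y":0,"z":0,"ax":0,"ay":0,"az":0}]'
python3 -m handwheel '[{"x":0,"y":-0.0025,"z":-0.0043,"ax":0,"ay":0,"az":0},{"x":0,"y":-0.0025,"z":-0.0043,"ax":0,"ay":0,"az":0},{"x":0,"y":-0.0025,"z":-0.0043,"ax":0,"ay":0,"az":0},{"x":0,"y":-0.0025,"z":-0.0043,"ax":0,"ay":0,"az":0},{"x":0,"y":0,"z":0,"ax":0,"ay":0,"az":0},{"x":0,"y":0,"z":0,"ax":0,"ay":0,"az":0},{"x":0,"y":0,"z":0,"ax":0,"ay":0,"az":0},{"x":0,"y":0,"z":0,"ax":0,"ay":0,"az":0}]'
```

```text
clock: 19.0
position: [529.0, 312.3, 75.5]
ee_rot: [0.641, -0.582, -0.37, -0.336]
contact_force: [0.1, 0.2, -0.3]
gripper_width: 58.7
grasp_force: 64.8
clock: 19.8
position: [528.9, 311.2, 73.6]
ee_rot: [0.641, -0.581, -0.371, -0.337]
contact_force: [-0.8, 0.9, 4.7]
gripper_width: 59.1
grasp_force: 65.1
```

```bash
python3 -m handwheel '[{"x":0,"y":0.0043,"z":-0.0025,"ax":0,"ay":0,"az":0},{"x":0,"y":0.0043,"z":-0.0025,"ax":0,"ay":0,"az":0},{"x":0,"y":0.0043,"z":-0.0025,"ax":0,"ay":0,"az":0},{"x":0,"y":0,"z":0,"ax":0,"ay":0,"az":0},{"x":0,"y":0,"z":0,"ax":0,"ay":0,"az":0},{"x":0,"y":0,"z":0,"ax":0,"ay":0,"az":0},{"x":0,"y":0,"z":0,"ax":0,"ay":0,"az":0},{"x":0,"y":0,"z":0,"ax":0,"ay":0,"az":0}]'
```

```text
clock: 20.6
position: [529.2, 313.7, 72.2]
ee_rot: [0.641, -0.581, -0.371, -0.338]
contact_force: [-1.5, 0.1, 4.7]
gripper_width: 58.9
grasp_force: 65.2
```

```bash
python3 -m handwheel '[{"x":0,"y":0.0043,"z":-0.0025,"ax":0,"ay":0,"az":0},{"x":0,"y":0.0043,"z":-0.0025,"ax":0,"ay":0,"az":0},{"x":0,"y":0,"z":0,"ax":0,"ay":0,"az":0},{"x":0,"y":0,"z":0,"ax":0,"ay":0,"az":0},{"x":0,"y":0,"z":0,"ax":0,"ay":0,"az":0},{"x":0,"y":0,"z":0,"ax":0,"ay":0,"az":0},{"x":0,"y":0,"z":0,"ax":0,"ay":0,"az":0},{"x":0,"y":0,"z":0,"ax":0,"ay":0,"az":0}]'
```

```text
clock: 21.4
position: [529.2, 314.5, 71.7]
ee_rot: [0.641, -0.581, -0.371, -0.337]
contact_force: [0.4, -3.4, 9.1]
gripper_width: 58.9
grasp_force: 65.8
```

```bash
python3 -m handwheel '[{"x":0,"y":0,"z":0,"ax":0,"ay":0,"az":0},{"x":0,"y":0,"z":0,"ax":0,"ay":0,"az":0},{"x":0,"y":0,"z":0,"ax":0,"ay":0,"az":0},{"x":0,"y":0,"z":0,"ax":0,"ay":0,"az":0},{"x":0,"y":0,"z":0,"ax":0,"ay":0,"az":0},{"x":0,"y":0,"z":0,"ax":0,"ay":0,"az":0},{"x":0,"y":0,"z":0,"ax":0,"ay":0,"az":0},{"x":0,"y":0,"z":0,"ax":0,"ay":0,"az":0}]' 1
python3 -m handwheel '[{"x":0.002,"y":-0.022,"z":0.0125,"ax":0,"ay":0,"az":0},{"x":0.004,"y":-0.043,"z":0.025,"ax":0,"ay":0,"az":0},{"x":0.006,"y":-0.065,"z":0.037,"ax":0,"ay":0,"az":0},{"x":0.008,"y":-0.0865,"z":0.05,"ax":0,"ay":0,"az":0},{"x":0.008,"y":-0.0865,"z":0.05,"ax":0,"ay":0,"az":0},{"x":0.008,"y":-0.0865,"z":0.05,"ax":0,"ay":0,"az":0},{"x":0.008,"y":-0.0865,"z":0.05,"ax":0,"ay":0,"az":0},{"x":0.008,"y":-0.0865,"z":0.05,"ax":0,"ay":0,"az":0}]'
python3 - <<'E'
from h import *
s=arm.read_state(); print(s['position'])
a,_=snap('top','t3'); b,_=snap('side','s3'); c,_=snap('wrist','w9')
o=np.zeros((600,780,3),np.uint8); o[:240,:380]=cv2.resize(a[190:290,100:258],(380,240),interpolation=cv2.INTER_CUBIC)
o[:240,400:780]=cv2.resize(a[150:350,220:536],(380,240))
o[240:,:480]=cv2.resize(c,(480,360)); o[240:540,480:]=cv2.resize(b[90:250,130:290],(300,300),interpolation=cv2.INTER_CUBIC)
cv2.imwrite('pics/m3.png',o[:,:,::-1])
E
```

```text
clock: 22.2
position: [528.9, 314.6, 69.3]
ee_rot: [0.641, -0.582, -0.37, -0.336]
contact_force: [-0.6, -0.3, -0.9]
gripper_width: 85.6
grasp_force: 0.0
clock: 23.0
position: [539.6, 200.2, 135.4]
ee_rot: [0.641, -0.582, -0.37, -0.337]
contact_force: [0.6, -0.5, 0.6]
gripper_width: 85.4
grasp_force: 0.0
[539.55472548 200.23224881 135.37196158]
```

View pics/m3.png

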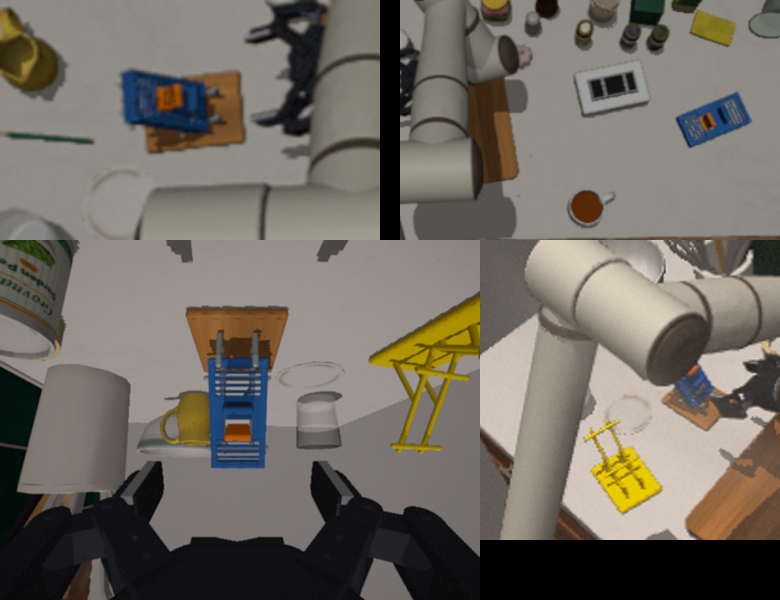

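The cover stands on its short end on the wooden stand, leaning on the rest with the tab facing out. In the wrist panel it is at about (238,415), centred between the wires. The garlic (≈(321,197)) and the mug (≈(375,322)) haven't moved. The gripper is clear.

```bash
python3 - <<'E'
from bench import arm
print(arm.job_done())
E
```

```text
the job is handed in; nothing more can be done
None
```

The job is handed in at about 23 s: I unclipped the cover, laid it ribs up on the board and let go, then stood it on the wooden-footed wire stand with the tab facing out; the garlic and mug had not moved, but the arm hid the tin in my last pictures, so I didn't re-check it.

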